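Angle the soundbar past the lamp pole into its bay

ROBOT

A 6-joint arm with a two-finger parallel gripper is mounted at the origin on the work surface. World frame = base frame: x ahead of the robot, y to its left, z up, the work surface at z = 0. Lengths are in mm, angles in degrees, forces in N, time in s.
With the tool pointing down it reaches from about 300 to 850 mm from the base axis. Payload 4.2 kg.
Tool frame: the origin (TCP) lies midway between the tips of the shut fingers; the grasp point (between the pads) lies env.grip_depth behind it (env.grip_depth is the distance from the TCP to the grasp point, in mm); z points along the fingers, y is the direction in which the jaws open and shut (so a half turn about z gives the same grasp; the last joint's range is limited). The gripper opens to 91 mm and grips with 3 to 60 N. Pads are 32 mm wide; open, the fingers measure 118 mm over their backs; the gripper's body (76 mm by 178 mm) begins 60 mm behind the grasp point.
Start: joints at [74.141, 18.312, 89.639, -0, 72.044, -1.146], TCP at [146.044, 556.16, 213.976] pointing down, gripper open.
Joint ranges: [-177.97, 177.97], [-48.28, 115.42], [12.27, 149.76], [-77.06, 257.06], [2.81, 150.46], [-146.56, 146.56]. Speed limits (degrees/s): [147.25, 147.25, 180, 180, 180, 180].

INTERFACE

Orientations are given as [roll, pitch, yaw] about the fixed x, y, z axes, in that order (R = Rz(yaw) Ry(pitch) Rx(roll)).
In Python, from workcell import env, cams, spotter gives the robot as it stands.
- The arm moves only by the tool apply_moves, never from a script. Its argument "plan" is a list of rows, each an object with "jaw": the closure, from 0 (fully open) to 1 (shut); "delta_pos": the shift along the tool's x, y, z in mm, a list of three; "spin": the turn about the tool's z in rad. In form: [{"jaw": jaw, "delta_pos": [dx, dy, dz], "spin": spin}, ...]. A call has exactly 8 rows; each row is the pose to reach, as a shift and turn from the pose measured when the call began, along the tool's axes at that moment; what a row does not reach only later rows make up. A row lasts 1/8 s, in which the tool goes at most 62.5 mm and 10.7 degrees, less where a joint would pass 70% of its speed; a pose out of reach is approached as far as the arm can. A call with a gripper value outside its range is refused whole. The fingers move at their own pace and stop on an object; "squeeze" is the grip in N (left out, the last holds). Time passes only in rows, so rows that repeat a pose let the fingers close, or fill a call up. It gives the time, the measured TCP pose, the force and the opening at its end, in the units of the state.
- env.state(): the state, without advancing time (a new reading comes with each control period).
- cams.grab_frame(name): name is "scene" or "side" or "wrist"; returns the picture (384x512x3 uint8, red, green, blue); there is no depth.
- cams.calibration(name): a dict with "camera_matrix" (3x3 intrinsics, pixels), "rvec" (rotation vector, rad) and "tvec" (3), from world to camera coordinates, as OpenCV has them. Camera axes: x right, y down, z forward; pixel columns grow to the right and rows downward; lengths in mm; the calibration is good to about 2 mm. A picture is of the moment at which its call begins: read the wrist's pose just before it. calibration takes no time and is no camera call; for the wrist camera it gives the pose at the moment of the call.
- env.job_done(): hands the job in, once; it reports no verdict.
Trained networks look in the newest picture that a camera, given by its name, has taken for a name from the list of things; names that differ only in an ending like _2 or _b are one class to them, and where a whole thing is asked for, a point or a joint stands for the part that bears it (a point fixed in the world has none). Each returns a list of dicts, best first, with "confidence" (0 to 1); they miss things now and then, are a little off and sometimes report something else, mostly with a low value. They report only what shows in the picture. A call takes as long as a camera call.
- spotter.masks_of(camera, target): "region" (384x512 bool, what is visible of it) and "extent" ([left, top, right, bottom] in pixels, round what is visible of it).
The state is a dict: "time_s": time; "qpos": joint angles; "qvel": joint speeds; "effort": joint torques, N m; "ee_pos": TCP position; "ee_rot": TCP orientation; "force": force on the tool from outside, world axes, zero at the start; "torque": the same for the moment, N m; "gripper_width": finger opening in mm.
Only numpy, scipy, OpenCV 4.12 (cv2) and the standard library are available. Lean on these libraries where they do the work, as an engineer would, in place of code of your own. Each camera call takes 0.05 s, during which the arm holds its last target.

TASK

Put the soundbar back in its bay at the rear of the desk, between the two little drawer units. The lamp pole stands in the way in front of one end, so push the bar along the desk with your fingertips, working its ends in turn: angle one end in behind the pole, then swing the other end in, until the bar lies square and fully back against the low panel. Never lift, tip or pick it up, and leave everything else on the desk where it stands.

Things in the scene. Friction and masses are not known exactly. Their poses are not given: they have to be found in the camera images.
- soundbar: black soundbar, grey cloth grille, aluminium end caps, loose on the desk in front of the bay, roughly parallel to it: a box 360 mm long (own y), 90 deep (own x, grille on the -x face, to the robot), 55 high, 0.7 to 1.2 kg. Too deep to grip; slides when pushed low on its sides. Origin: centre of its underside
- organiser: fixed white desk-back organiser; place and yaw vary a little. Origin: on the desk, where the soundbar's origin lies when home; +x points into the bay, away from the robot, y along it. Front face of the low back panel (69 mm high) at x = +45 mm. Bay open above and to -x, 400 mm wide between two drawer units (walls at y = +-200; each 130 wide, 80 high, from x = -60 to +63, a knob 22 mm farther out)
- lamp: fixed steel post of a folded desk lamp, before one end of the bay (organiser x about -105 mm, y about +140 or -140 mm: the side varies; on the other side is only a flush plug). Origin: its axis at the desk. Collar 40 mm in diameter up to 65 mm high, then a 22 mm pole to 160, whence a thin arm and flat head reach 240 mm to world +x at 135 to 165 mm height. 40 mm lies between collar and home bar
- mug: white mug with a handle, 76 mm in diameter, 90 mm high, standing loose beside one of the drawer units, towards the robot; leave it. Origin: centre of its underside
- pen_cup: steel cup with pens, 72 mm in diameter, 150 mm high with the pens, standing loose beside the other drawer unit, towards the robot; leave it. Origin: centre of its underside
- water_bottle: clear water bottle with green label, 64 mm in diameter, 210 mm high, loose to the left or right of the work; leave it. Origin: centre of its underside
- phone: black phone lying flat, 155 x 74 x 9 mm, at the robot's right; leave it. Origin: centre of its underside
- mouse: black computer mouse on a blue desk mat at the robot's left, 110 x 60 x 34 mm; leave it. Origin: centre of its underside
- cream_jar: white jar, 70 mm in diameter, 60 mm high, loose to the left or right of the work; leave it. Origin: centre of its underside

How it is judged:
By the outcome, as a careful person would: the job done as asked, in the order asked, and still so for the second after the job is handed in, with the robot touching nothing.
It also fails if it takes over 72 s, if anything falls off the work surface, if the arm or the gripper's body presses on something with over 40 N, if the wrist force passes 120 N, or if a joint passes its speed limit or range.

## Working session

There is one attempt and no reset: what is moved stays moved. The work goes in short steps, Python scripts to look and compute and a tool call to move; the robot and the scene stay as the last step left them, time stands still between calls to the robot, and variables do not carry over. Pictures are saved under pics/ and viewed, and the job is handed in when it is done.

Besides the shell and the picture viewer there is one more tool, called after "Call:" as a command line: name --argument value ..., lists and objects as JSON in quotes. apply_moves: Moves the arm, as the interface text tells. Its arguments: {"type":"object","properties":{"plan":{"type":"array"},"squeeze":{"type":"number"}},"required":["plan"]}

```bash
ls; mkdir -p pics; python3 - <<'E'
from workcell import env,cams,spotter
import cv2
print(env.state(),env.grip_depth)
for n in ["scene","side","wrist"]:
    im=cams.grab_frame(n); cv2.imwrite(f"pics/a_{n}.png",im[:,:,::-1])
    c=cams.calibration(n); R=cv2.Rodrigues(c["rvec"])[0]; print(n,c["camera_matrix"].tolist(),(-R.T@c["tvec"].reshape(3)).round(),R[2].round(2))
E
```

```text
pics
{'time_s': 0.0, 'qpos': array([ 7.41397056e+01,  1.83497476e+01,  8.97055085e+01, -1.38311035e-03,
        7.20444484e+01, -1.14424450e+00]), 'qvel': array([-0.01691839, -0.00028541, -0.14904242, -0.06963781,  0.02267893,
       -0.07193431]), 'effort': array([-2.02390809e-03, -4.12467670e+01, -2.31972134e+01,  7.25764618e-02,
        4.55675845e-02, -1.34199249e-04]), 'ee_pos': array([145.91910305, 555.65481716, 213.14535123]), 'ee_rot': array([-1.79900289e+02, -6.76307968e-04,  1.65284377e+02]), 'force': array([0.59283964, 0.04428818, 0.3361552 ]), 'torque': array([ 0.04981201,  0.00481537, -0.02503274]), 'gripper_width': 91.25094003454718} 18.8
scene [[377.66851200134874, 0.0, 257.41757820758505], [0.0, 377.66851200134874, 186.36142002581965], [0.0, 0.0, 1.0]] [1053.  412. 1008.] [-0.48 -0.33 -0.81]
side [[453.6764284190051, 0.0, 263.47123686019916], [0.0, 453.6764284190051, 198.35260398150035], [0.0, 0.0, 1.0]] [  79. -889.  832.] [ 0.34  0.7  -0.62]
wrist [[336.62893556228414, 0.0, 253.4236798632713], [0.0, 336.62893556228414, 194.12652161504565], [0.0, 0.0, 1.0]] [ 71. 576. 383.] [ 0.26 -0.07 -0.96]
```

View pics/a_scene.png

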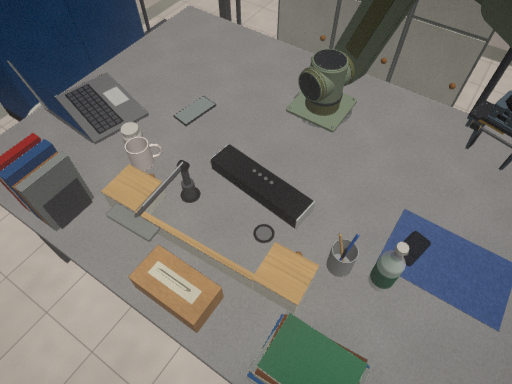

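View pics/a_side.png

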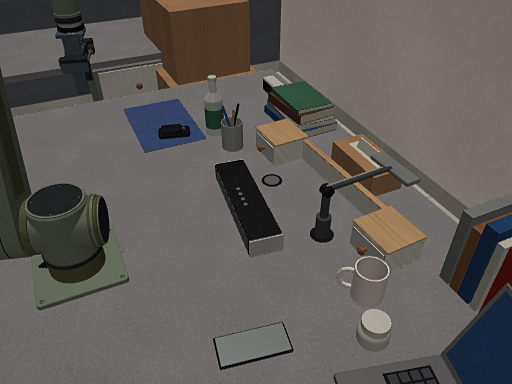

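```bash
cat > h.py <<'E'
from workcell import env,cams,spotter
import cv2,numpy as np
def ray(c,uv,z):
    K=c["camera_matrix"];R=cv2.Rodrigues(c["rvec"])[0];t=np.array(c["tvec"]).reshape(3)
    C=-R.T@t; uv=np.atleast_2d(np.array(uv,float))
    d=(R.T@np.linalg.inv(K)@np.c_[uv,np.ones(len(uv))].T).T
    return C+d*((z-C[2])/d[:,2])[:,None]
def proj(c,P):
    return cv2.projectPoints(np.atleast_2d(np.array(P,float)),np.array(c["rvec"],float),np.array(c["tvec"],float),c["camera_matrix"],None)[0][:,0]
E
python3 - <<'E'
from h import *
np.set_printoptions(precision=1,suppress=True)
for cam in ["scene","side"]:
    im=cams.grab_frame(cam)
    out=im.copy()
    for t in "soundbar organiser lamp mug pen_cup water_bottle cream_jar".split():
        r=spotter.masks_of(cam,t)
        print(cam,t,[(round(a["confidence"],2),list(a["extent"]),int(a["region"].sum())) for a in r[:2]])
        if r:
            np.save(f"m_{cam}_{t}.npy",r[0]["region"])
E
```

```text
scene soundbar [(0.73, [209.7, 143.3, 316.3, 229.9], 3580), (0.64, [119.5, 122.5, 146.0, 143.0], 309)]
scene organiser [(0.76, [99.0, 162.0, 319.3, 312.2], 6441)]
scene lamp [(0.71, [110.0, 158.2, 198.6, 241.4], 1748)]
scene mug [(0.84, [125.6, 135.4, 161.0, 172.0], 841), (0.48, [403.6, 229.9, 432.1, 267.6], 563)]
scene pen_cup [(0.64, [324.2, 235.3, 358.1, 279.1], 933)]
scene water_bottle [(0.68, [368.6, 242.8, 408.0, 294.4], 1184)]
scene cream_jar [(0.77, [121.0, 122.8, 142.4, 141.5], 241)]
side soundbar [(0.72, [214.5, 163.0, 281.8, 255.0], 3665)]
side organiser [(0.72, [205.3, 75.7, 223.3, 134.7], 822), (0.69, [254.2, 121.0, 429.0, 272.2], 6647)]
side lamp [(0.24, [215.0, 161.5, 283.1, 256.2], 3627)]
side mug [(0.89, [337.3, 257.3, 388.9, 305.0], 1663)]
side pen_cup [(0.82, [220.9, 103.6, 244.8, 152.7], 777)]
side water_bottle [(0.74, [201.3, 73.9, 223.7, 133.1], 924)]
side cream_jar [(0.86, [352.2, 310.3, 392.6, 348.1], 1197)]
```

```bash
cat >> h.py <<'E'
from scipy.optimize import minimize
def box(x0,x1,y0,y1,z0,z1): return np.array([[x,y,z] for x in (x0,x1) for y in (y0,y1) for z in (z0,z1)],float)
BAR=[box(-45,45,-180,180,0,55)]
ORG=[box(-60,63,-330,-200,0,80),box(-60,63,200,330,0,80),box(45,63,-200,200,0,69)]
def T(p,P):
    a=np.radians(p[2]);c,s=np.cos(a),np.sin(a)
    return np.c_[P[:,0]*c-P[:,1]*s+p[0],P[:,0]*s+P[:,1]*c+p[1],P[:,2]]
def sil(c,p,boxes,S=2):
    m=np.zeros((384*S,512*S),np.uint8)
    for b in boxes:
        uv=proj(c,T(p,b)); h=cv2.convexHull(np.float32(uv*S+S/2-.5))
        cv2.fillConvexPoly(m,np.int32(np.round(h*16)),1,shift=4)
    return m
def fit(boxes,masks,p0,S=2):
    cs={k:cams.calibration(k) for k in masks}
    ms={k:cv2.resize(m.astype(np.uint8),None,fx=S,fy=S,interpolation=0) for k,m in masks.items()}
    def f(p):
        e=0
        for k in ms:
            a=sil(cs[k],p,boxes,S); e+=1-(a&ms[k]).sum()/max(1,(a|ms[k]).sum())
        return e
    best=None
    for st in (20,6):
        s=np.array([p0]+[np.array(p0)+np.array(d)*[st,st,st/4] for d in np.eye(3)])
        r=minimize(f,p0,method="Nelder-Mead",options=dict(initial_simplex=s,xatol=.05,fatol=1e-4)); p0=r.x
    return r.x,r.fun
def wire(im,c,p,boxes,col):
    E=[(0,1),(0,2),(0,4),(1,3),(1,5),(2,3),(2,6),(3,7),(4,5),(4,6),(5,7),(6,7)]
    for b in boxes:
        uv=np.int32(proj(c,T(p,b))*16*1.5)
        for i,j in E: cv2.line(im,tuple(map(int,uv[i])),tuple(map(int,uv[j])),col,1,cv2.LINE_AA,4)
E
python3 - <<'E'
from h import *
np.set_printoptions(precision=1,suppress=True)
L=lambda c,t:np.load(f"m_{c}_{t}.npy")
c=cams.calibration("scene");s=cams.calibration("side")
print(ray(c,[[264,185]],55),ray(s,[[247,205]],55))
for mm in (["scene"],["side"],["scene","side"]):
    print("bar",mm,fit(BAR,{k:L(k,"soundbar") for k in mm},[500,0,0]))
r=spotter.masks_of
cams.grab_frame("side"); so=spotter.masks_of("side","organiser"); so=[a for a in so if a["region"].sum()>4000][0]["region"]
for mm in ({"scene":L("scene","organiser")},{"side":so},{"scene":L("scene","organiser"),"side":so}):
    print("org",list(mm),fit(ORG,mm,[680,0,0]))
print("lamp base",ray(c,[[191,195]],20),ray(s,[[322,236]],10))
for t in "mug pen_cup water_bottle cream_jar".split():
    D,H=dict(mug=(76,90),pen_cup=(72,90),water_bottle=(64,140),cream_jar=(70,60))[t]
    for k,cc in(("scene",c),("side",s)):
        m=L(k,t); ys,xs=np.nonzero(m); print(t,k,ray(cc,[[xs.mean(),ys.mean()]],H/2))
E
```

```text
[[473.4  45.3  55. ]] [[448.5 -18.6  55. ]]
bar ['scene'] (array([459.7,  20.9,  -6.6]), np.float64(0.03179563829064469))
bar ['side'] (array([462.1,  23. ,  -7.1]), np.float64(0.02362942633375731))
bar ['scene', 'side'] (array([460.8,  21.9,  -6.9]), np.float64(0.06446440429428246))
org ['scene'] (array([700.1, -12.1,   2.8]), np.float64(0.10044224305678395))
org ['side'] (array([703.6,  -6.9,   2.9]), np.float64(0.10407611485677126))
org ['scene', 'side'] (array([701.1, -11.3,   2.9]), np.float64(0.22620291039684814))
lamp base [[ 613.6 -138.3   20. ]] [[ 597.6 -168.8   10. ]]
mug scene [[ 585.4 -374.5   45. ]]
mug side [[ 591.4 -370.1   45. ]]
pen_cup scene [[550.1 355.   45. ]]
pen_cup side [[565.1 375.9  45. ]]
water_bottle scene [[524.1 472.6  70. ]]
water_bottle side [[550.1 517.   70. ]]
cream_jar scene [[ 525.5 -489.5   30. ]]
cream_jar side [[ 534.5 -477.    30. ]]
```

```bash
cat > ov.py <<'E'
from h import *
import sys
def ov(name,bar,org,lamp):
    a=np.linspace(0,2*np.pi,9)[:-1]
    for k in ("scene","side"):
        im=cams.grab_frame(k)[:,:,::-1]; im=cv2.resize(im,None,fx=1.5,fy=1.5,interpolation=cv2.INTER_CUBIC); c=cams.calibration(k)
        if bar is not None: wire(im,c,bar,BAR,(0,255,255))
        wire(im,c,org,ORG,(0,255,0))
        if lamp is not None:
            for z,r in((0,20),(65,20),(65,11),(160,11)):
                t=np.linspace(0,2*np.pi,30); P=np.c_[lamp[0]+r*np.cos(t),lamp[1]+r*np.sin(t),0*t+z]
                cv2.polylines(im,[np.int32(proj(c,P)*24)],True,(255,0,255),1,cv2.LINE_AA,4)
        cv2.imwrite(f"pics/{name}_{k}.png",im)
E
python3 - <<'E'
from ov import *
o=np.array([701,-10,2.9])
l=T(o,np.array([[-105,-140,0.]]))[0]; print(l)
ov("b",[460.8,21.9,-6.9],o,l)
E
```

```text
[ 603.21747911 -155.13296871    0.        ]
```

View pics/b_scene.png

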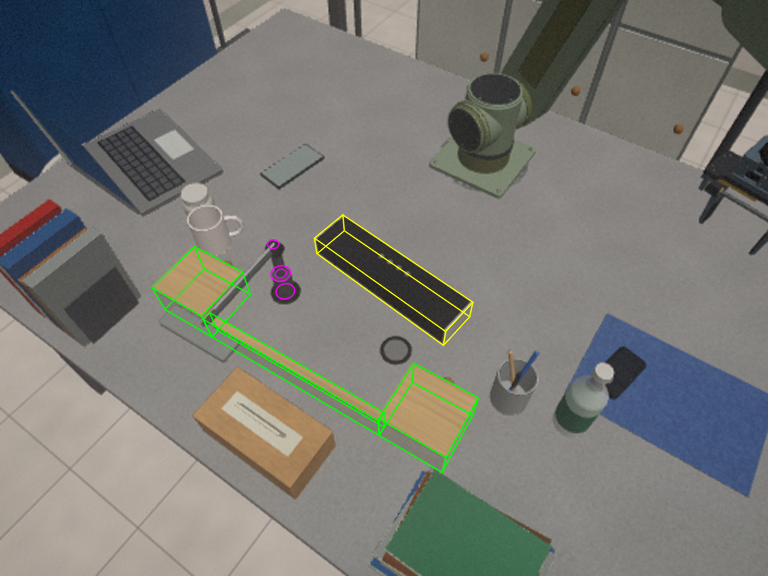

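View pics/b_side.png

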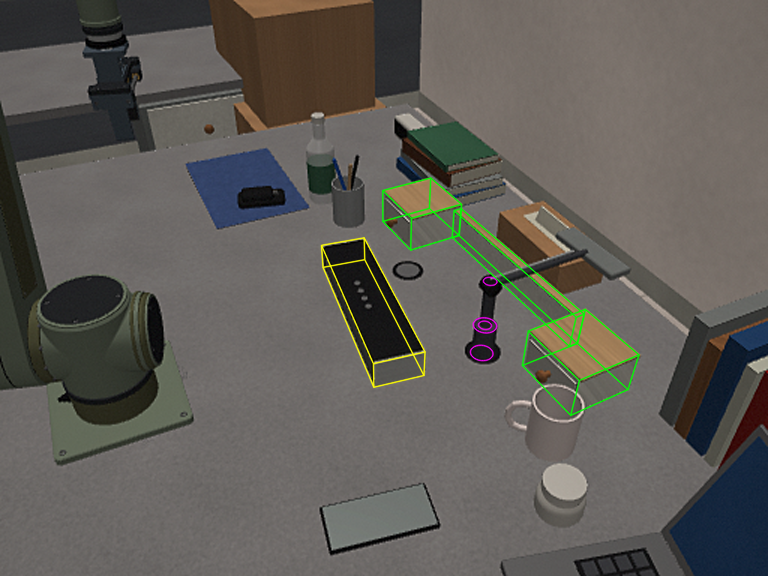

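```bash
cat > pl.py <<'E'
from h import *
def rows(tg):
    st=env.state(); p=st["ee_pos"]; rr=st["ee_rot"]; y0=rr[2]
    R=cv2.Rodrigues(np.array([0,0,np.radians(y0)]))[0]@cv2.Rodrigues(np.array([0,np.radians(rr[1]),0]))[0]@cv2.Rodrigues(np.array([np.radians(rr[0]),0,0]))[0]
    print("t",st["time_s"],"pos",p.round(1),"rot",rr.round(1),"q",st["qpos"].round(),"F",st["force"].round(1))
    for x,y,z,yaw in tg:
        d=R.T@(np.array([x,y,z])-p); s=-((yaw-y0+180)%360-180)
        print([float(v) for v in d.round(0)],round(float(np.radians(s)),2))
def bl(bar,pts,off=13.5,extra=0,yo=90):
    "pts: own (x,y,z) -> tcp world + yaw"
E
python3 - <<'E'
from pl import *
rows([(250,450,200,140),(370,250,200,120),(380,80,200,100),(350,-110,200,83),(350,-110,100,83),(350,-110,18,83)])
E
```

```text
t 1.15 pos [146.1 556.2 214. ] rot [180.    0.  165.3] q [74. 18. 90. -0. 72. -1.] F [0.1 0.6 0.8]
[-127.0, -76.0, 14.0] 0.44
[-294.0, -239.0, 14.0] 0.79
[-347.0, -401.0, 14.0] 1.14
[-366.0, -593.0, 14.0] 1.44
[-366.0, -593.0, 114.0] 1.44
[-366.0, -593.0, 196.0] 1.44
```

Call:
apply_moves --plan '[{"jaw":1,"delta_pos":[-60,-30,14],"spin":0.18},{"jaw":1,"delta_pos":[-110,-65,14],"spin":0.36},{"jaw":1,"delta_pos":[-160,-100,14],"spin":0.5},{"jaw":1,"delta_pos":[-205,-140,14],"spin":0.65},{"jaw":1,"delta_pos":[-250,-185,14],"spin":0.8},{"jaw":1,"delta_pos":[-294,-230,14],"spin":0.9},{"jaw":1,"delta_pos":[-315,-285,14],"spin":1.05},{"jaw":1,"delta_pos":[-330,-345,14],"spin":1.15}]' --squeeze 10

```text
time_s: 2.15
ee_pos: [378.3, 136.8, 200.1]
ee_rot: [179.9, 0.0, 99.2]
force: [0.6, -0.1, 0.6]
gripper_width: 14.1
```

```bash
python3 - <<'E'
from pl import *
print(env.state()["gripper_width"])
rows([(380,80,200,95),(350,-110,200,83),(350,-110,100,83),(350,-110,18,83)])
E
```

```text
14.104750579913103
t 2.15 pos [378.3 136.8 200.1] rot [179.9   0.   99.2] q [ 18.   3. 111.  -0.  66.   9.] F [ 0.6 -0.1  0.6]
[-56.0, -7.0, 0.0] 0.07
[-239.0, -67.0, 0.0] 0.28
[-239.0, -67.0, 100.0] 0.28
[-239.0, -68.0, 182.0] 0.28
```

```bash
python3 - <<'E'
from pl import *
rows([(360,-85,200,83),(360,-85,18,83)])
E
```

```text
t 2.15 pos [378.3 136.8 200.1] rot [179.9   0.   99.2] q [ 18.   3. 111.  -0.  66.   9.] F [ 0.6 -0.1  0.6]
[-216.0, -53.0, 0.0] 0.28
[-216.0, -54.0, 182.0] 0.28
```

Call:
apply_moves --plan '[{"jaw":1,"delta_pos":[-56,-14,0],"spin":0.1},{"jaw":1,"delta_pos":[-110,-28,0],"spin":0.2},{"jaw":1,"delta_pos":[-165,-42,0],"spin":0.28},{"jaw":1,"delta_pos":[-216,-54,10],"spin":0.28},{"jaw":1,"delta_pos":[-216,-54,70],"spin":0.28},{"jaw":1,"delta_pos":[-216,-54,125],"spin":0.28},{"jaw":1,"delta_pos":[-216,-54,165],"spin":0.28},{"jaw":1,"delta_pos":[-216,-54,182],"spin":0.28}]'

```text
time_s: 3.15
ee_pos: [358.3, -84.8, 16.2]
ee_rot: [-179.9, -0.0, 83.1]
force: [-0.4, 0.2, -0.0]
gripper_width: 0.2
```

```bash
cat > look.py <<'E'
from ov import *
import sys
# usage look.py name x y yaw
n=sys.argv[1]; p0=[float(v) for v in sys.argv[2:5]]
O=np.array([701,-10,2.9])
def rel(p):
    a=np.radians(O[2]);d=np.array(p[:2])-O[:2]
    return np.r_[np.array([[np.cos(a),np.sin(a)],[-np.sin(a),np.cos(a)]])@d,p[2]-O[2]]
ms={}
for k in("scene","side"):
    cams.grab_frame(k); r=spotter.masks_of(k,"soundbar")
    r=[a for a in r if a["region"].sum()>1200 ]
    if r: ms[k]=r[0]["region"]; print(k,r[0]["confidence"],int(r[0]["region"].sum()))
res=None
for mm in [{k:v} for k,v in ms.items()]+[ms]:
    p,e=fit(BAR,mm,p0); print(list(mm),p.round(1),round(e,3),"org",rel(p).round(1)); res=p
    
ov(n,res,O,T(O,np.array([[-105,-140,0.]]))[0])
q=rel(res);f=np.radians(q[2]); print("face clearance to collar",((q[0]+105)*np.cos(f)+(q[1]+140)*np.sin(f)-65).round(1))
E
python3 look.py c 461 22 -7; python3 - <<'E'
from pl import *
rows([(420,-85,18,95),(470,-82,18,108)])
E
```

```text
scene 0.75 3365
side 0.77 1981
['scene'] [459.9  20.7  -6.7] 0.081 org [-239.2   42.9   -9.6]
['side'] [476.8  18.8 -13.4] 0.456 org [-222.4   40.1  -16.3]
['scene', 'side'] [461.2  20.4  -7.1] 0.554 org [-238.    42.5  -10. ]
face clearance to collar -227.6
t 3.45 pos [360.7 -85.3  19. ] rot [179.8   0.   83.2] q [-15.  15. 130.   0.  34.  -8.] F [ 0.2 -0.5  0.7]
[7.0, 59.0, 1.0] -0.21
[16.0, 108.0, 1.0] -0.43
```

View pics/c_side.png

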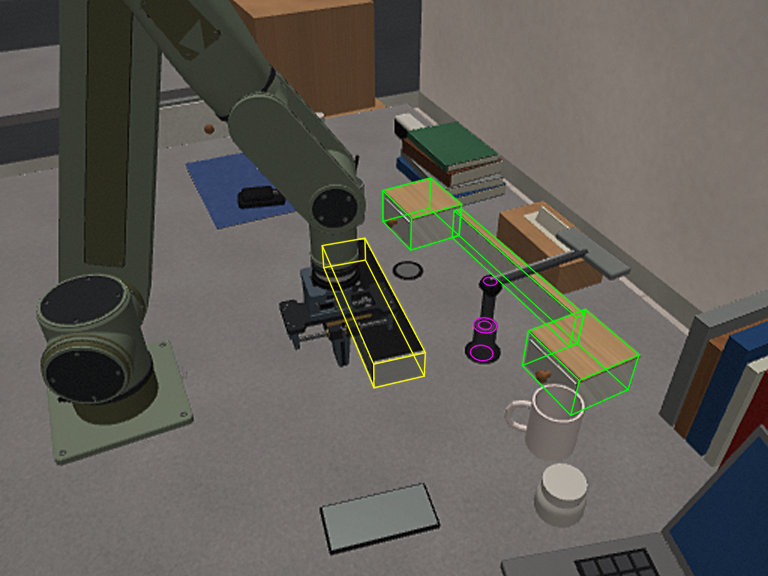

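Call:
apply_moves --plan '[{"jaw":1,"delta_pos":[2,18,1],"spin":0},{"jaw":1,"delta_pos":[4,32,1],"spin":0},{"jaw":1,"delta_pos":[6,44,1],"spin":-0.06},{"jaw":1,"delta_pos":[8,57,1],"spin":-0.12},{"jaw":1,"delta_pos":[10,70,1],"spin":-0.18},{"jaw":1,"delta_pos":[13,83,1],"spin":-0.24},{"jaw":1,"delta_pos":[16,96,1],"spin":-0.3},{"jaw":1,"delta_pos":[19,108,1],"spin":-0.36}]'

```text
time_s: 4.45
ee_pos: [470.6, -79.3, 18.1]
ee_rot: [179.9, 0.1, 103.9]
force: [-3.3, -1.5, 0.5]
gripper_width: 0.3
```

```bash
python3 look.py d 500 30 12;python3 - <<'E'
from pl import *
rows([(470,-82,18,108),(530,-82,18,130)])
E
```

```text
scene 0.9 3545
side 0.98 2283
['scene'] [504.6  43.4  11.3] 0.104 org [-193.5   63.3    8.4]
['side'] [507.7  44.6  11.8] 0.431 org [-190.3   64.3    8.9]
['scene', 'side'] [506.3  44.9  11.9] 0.544 org [-191.7   64.7    9. ]
face clearance to collar -118.6
t 4.75 pos [470.4 -79.2  18.4] rot [1.798e+02 1.000e-01 1.037e+02] q [-11.  22. 117.   0.  40. -25.] F [-0.9  0.4  0. ]
[-3.0, -1.0, 0.0] -0.07
[-17.0, 57.0, 1.0] -0.46
```

View pics/d_scene.png

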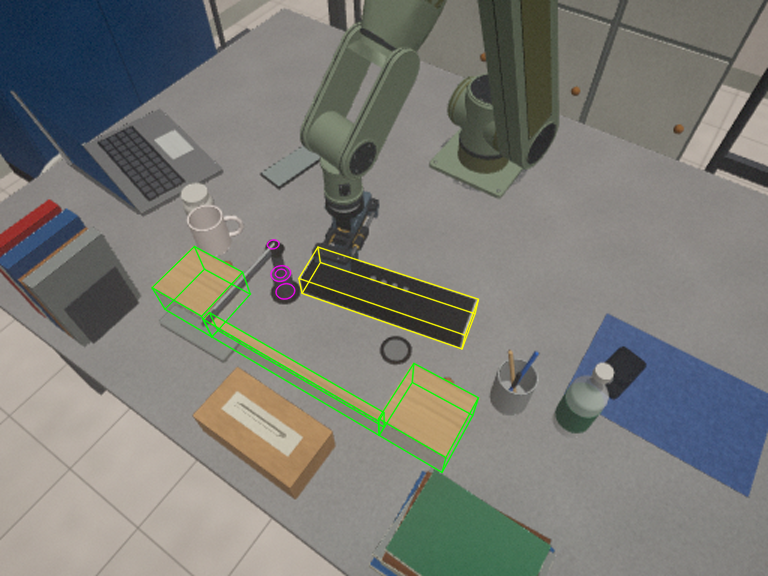

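Call:
apply_moves --plan '[{"jaw":1,"delta_pos":[-2,9,0],"spin":-0.05},{"jaw":1,"delta_pos":[-4,18,0],"spin":-0.1},{"jaw":1,"delta_pos":[-6,28,0],"spin":-0.15},{"jaw":1,"delta_pos":[-8,38,0],"spin":-0.21},{"jaw":1,"delta_pos":[-9,47,0],"spin":-0.27},{"jaw":1,"delta_pos":[-10,56,0],"spin":-0.32},{"jaw":1,"delta_pos":[-11,66,0],"spin":-0.36},{"jaw":1,"delta_pos":[-11,75,0],"spin":-0.4}]'

```text
time_s: 5.75
ee_pos: [545.9, -72.1, 18.5]
ee_rot: [179.9, 0.1, 126.8]
force: [-1.9, -2.1, -0.3]
gripper_width: 0.9
```

```bash
python3 look.py e 535 55 32;python3 - <<'E'
from pl import *
rows([(530,-82,18,130)])
E
```

```text
scene 0.67 3813
side 0.72 5611
['scene'] [539.4  57.   30.3] 0.097 org [-158.    75.1   27.4]
['side'] [535.  55.  32.] 1.0 org [-162.5   73.3   29.1]
['scene', 'side'] [539.4  57.   30.3] 1.097 org [-158.    75.1   27.4]
face clearance to collar -13.2
t 6.05 pos [546.2 -72.   19. ] rot [179.8   0.2 126.7] q [ -9.  27. 108.   0.  45. -45.] F [-0.1  0.4  0.2]
[2.0, -19.0, 1.0] -0.06
```

View pics/e_scene.png

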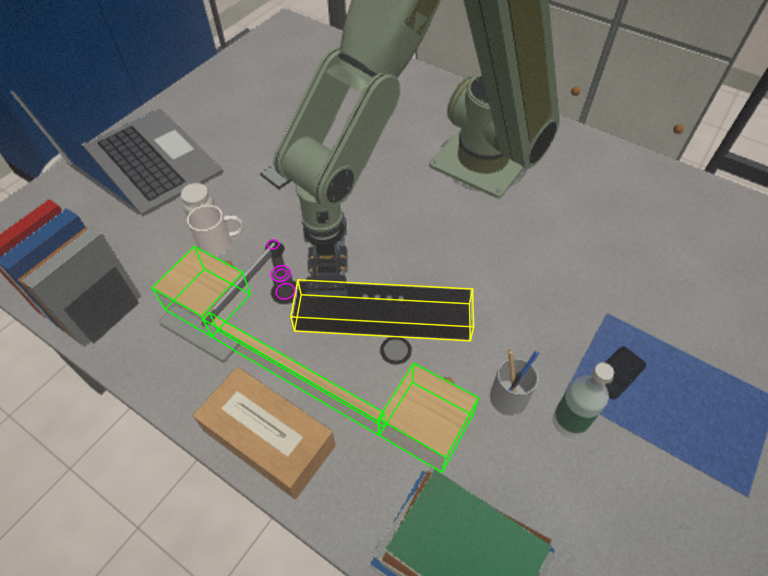

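View pics/e_side.png

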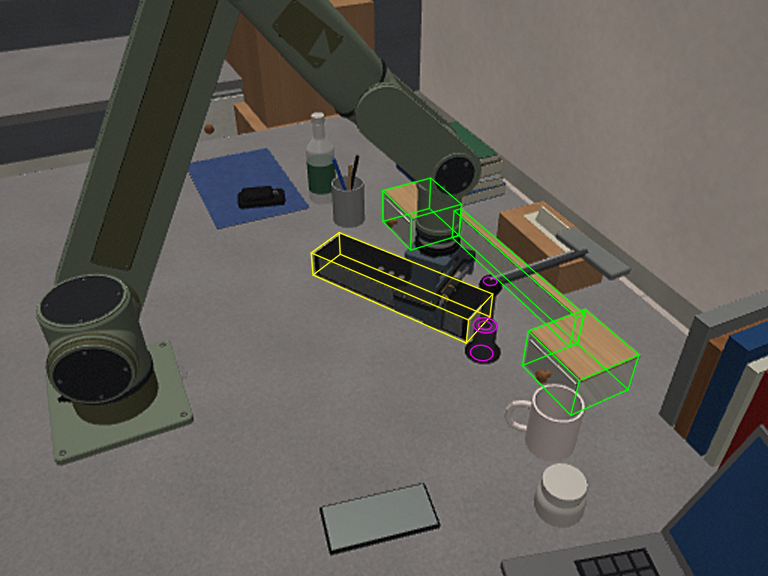

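Call:
apply_moves --plan '[{"jaw":1,"delta_pos":[0,6,0],"spin":-0.05},{"jaw":1,"delta_pos":[0,12,0],"spin":-0.08},{"jaw":1,"delta_pos":[1,18,0],"spin":-0.11},{"jaw":1,"delta_pos":[2,25,0],"spin":-0.14},{"jaw":1,"delta_pos":[2,25,0],"spin":-0.14},{"jaw":1,"delta_pos":[2,5,0],"spin":-0.14},{"jaw":1,"delta_pos":[2,-40,0],"spin":-0.14},{"jaw":1,"delta_pos":[2,-80,-20],"spin":-0.14}]'

```text
time_s: 7.05
ee_pos: [477.3, -118.4, 37.7]
ee_rot: [179.9, 0.0, 134.7]
force: [0.6, -0.2, 0.4]
gripper_width: 0.5
```

```bash
python3 look.py f 545 60 36;python3 - <<'E'
from pl import *
rows([(530,-82,18,130)])
E
```

```text
scene 0.6 3967
side 0.92 2394
['scene'] [547.   69.4  36.1] 0.064 org [-149.8   87.1   33.2]
['side'] [544.9  78.3  35.4] 0.418 org [-151.4   96.1   32.5]
['scene', 'side'] [547.8  69.5  35.8] 0.488 org [-149.    87.1   32.9]
face clearance to collar 21.4
t 7.35 pos [ 481.1 -118.    38.7] rot [179.8   0.3 134.7] q [-15.  22. 114.   0.  44. -60.] F [0.8 0.9 0.4]
[-9.0, 60.0, 21.0] 0.08
```

View pics/f_scene.png

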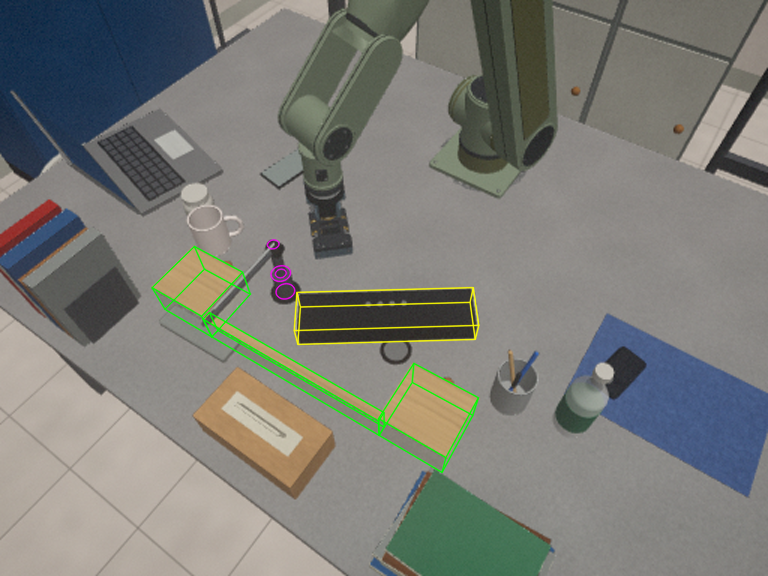

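View pics/f_side.png

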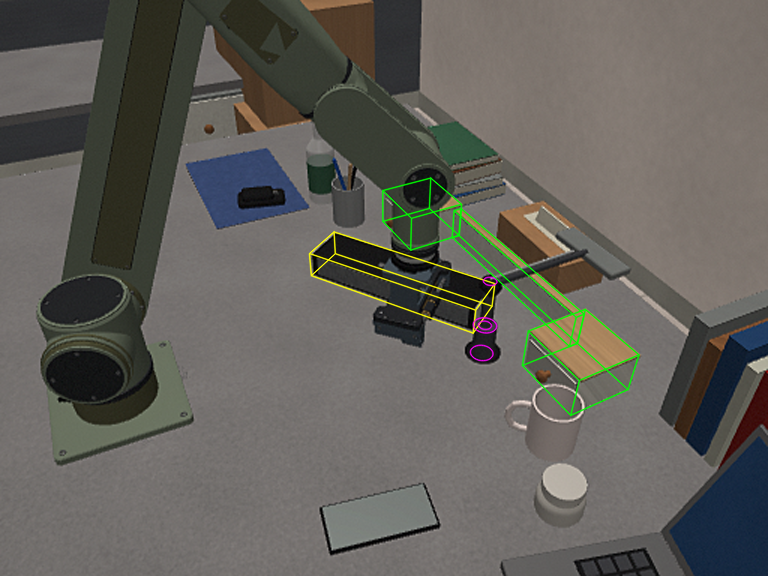

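```bash
python3 - <<'E'
from pl import *
rows([(470,-100,110,134),(415,250,110,126),(415,250,18,126)])
E
```

```text
t 7.35 pos [ 481.1 -118.    38.7] rot [179.8   0.3 134.7] q [-15.  22. 114.   0.  44. -60.] F [0.8 0.9 0.4]
[20.0, 5.0, -71.0] 0.01
[308.0, 212.0, -72.0] 0.15
[308.0, 212.0, 20.0] 0.15
```

Call:
apply_moves --plan '[{"jaw":0.45,"delta_pos":[5,0,-40],"spin":0},{"jaw":0.45,"delta_pos":[15,5,-72],"spin":0},{"jaw":0.45,"delta_pos":[60,38,-72],"spin":0.05},{"jaw":0.45,"delta_pos":[110,72,-72],"spin":0.1},{"jaw":0.45,"delta_pos":[160,107,-72],"spin":0.15},{"jaw":0.45,"delta_pos":[210,142,-72],"spin":0.15},{"jaw":0.45,"delta_pos":[260,178,-72],"spin":0.15},{"jaw":0.45,"delta_pos":[308,212,-72],"spin":0.15}]'

```text
time_s: 8.35
ee_pos: [414.5, 253.2, 109.8]
ee_rot: [179.7, 0.2, 126.2]
force: [0.2, 0.5, 0.5]
gripper_width: 50.2
```

```bash
python3 - <<'E'
from pl import *
print(env.state()["gripper_width"])
# precontact: own y 180+16+12, then push
b=np.radians(36); c,s=np.cos(b),np.sin(b)
P=lambda y:(547.5-s*y,69.5+c*y,18,126)
rows([(415,250,18,126),P(212),P(196),P(106)])
E
```

```text
50.17080391346399
t 8.35 pos [414.5 253.2 109.8] rot [179.7   0.2 126.2] q [ 30.  16. 110.  -0.  54.  -6.] F [0.2 0.5 0.5]
[-3.0, -2.0, 92.0] 0.0
[-14.0, -1.0, 92.0] 0.0
[-30.0, -1.0, 92.0] 0.0
[-120.0, -1.0, 92.0] 0.0
```

Call:
apply_moves --plan '[{"jaw":0.45,"delta_pos":[0,0,50],"spin":0},{"jaw":0.45,"delta_pos":[0,-1,82],"spin":0},{"jaw":0.45,"delta_pos":[-5,-1,92],"spin":0},{"jaw":0.45,"delta_pos":[-18,-1,92],"spin":0},{"jaw":0.45,"delta_pos":[-30,-1,92],"spin":0},{"jaw":0.45,"delta_pos":[-42,-1,92],"spin":0},{"jaw":0.45,"delta_pos":[-55,-1,92],"spin":0},{"jaw":0.45,"delta_pos":[-68,-1,92],"spin":0}]'

```text
time_s: 9.35
ee_pos: [454.9, 197.4, 19.0]
ee_rot: [179.6, 0.1, 126.1]
force: [-3.2, 3.4, 0.1]
gripper_width: 50.1
```

```bash
python3 look.py g 568 40 36;python3 - <<'E'
from pl import *
rows([(530,-82,18,130)])
E
```

```text
scene 0.65 3893
side 0.66 3598
['scene'] [569.9  35.8  36.1] 0.082 org [-128.6   52.3   33.2]
['side'] [574.4  38.   36.1] 0.156 org [-124.    54.4   33.2]
['scene', 'side'] [573.7  36.2  36. ] 0.245 org [-124.8   52.6   33.1]
face clearance to collar 23.5
t 9.65 pos [454.7 197.5  18.5] rot [179.7   0.2 126.2] q [ 22.  23. 115.  -0.  41. -14.] F [1.1 0.6 1.4]
[-270.0, -104.0, 1.0] -0.07
```

View pics/g_scene.png

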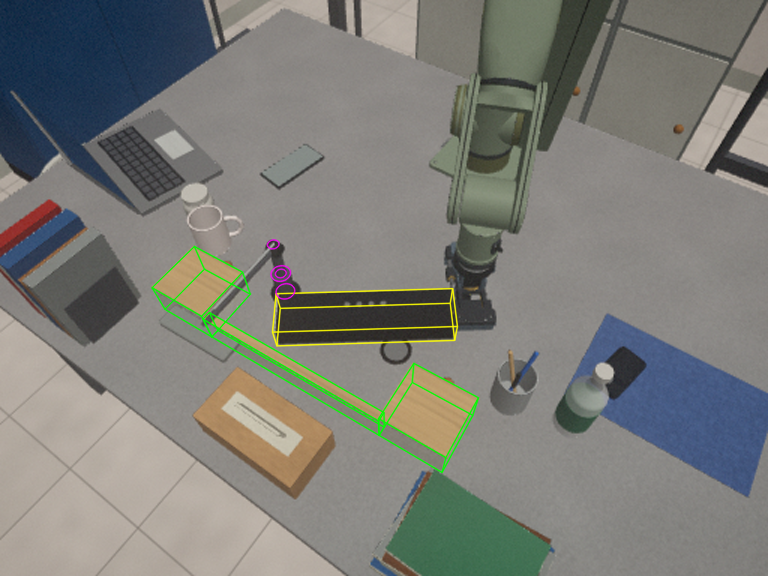

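View pics/g_side.png

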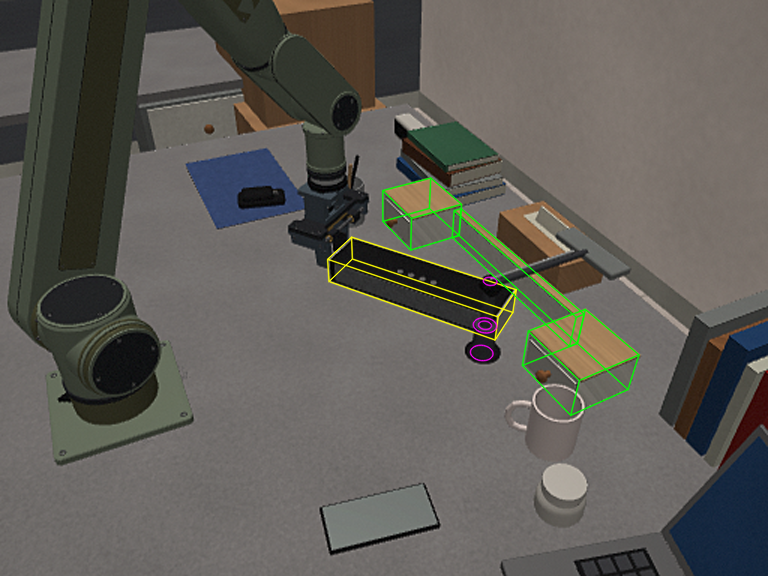

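Call:
apply_moves --plan '[{"jaw":0.45,"delta_pos":[-8,0,0],"spin":0},{"jaw":0.45,"delta_pos":[-18,0,0],"spin":0},{"jaw":0.45,"delta_pos":[-28,0,0],"spin":0},{"jaw":0.45,"delta_pos":[-38,0,0],"spin":0},{"jaw":0.45,"delta_pos":[-48,0,0],"spin":0},{"jaw":0.45,"delta_pos":[-48,0,0],"spin":0},{"jaw":0.45,"delta_pos":[-20,0,0],"spin":0},{"jaw":0.45,"delta_pos":[30,0,0],"spin":0}]'

```text
time_s: 10.65
ee_pos: [438.0, 221.8, 18.5]
ee_rot: [179.6, 0.3, 126.0]
force: [-1.2, 0.9, -0.2]
gripper_width: 50.3
```

```bash
python3 look.py i 600 0 36;python3 - <<'E'
from pl import *
rows([(530,-82,18,130)])
E
```

```text
scene 0.94 3968
side 0.64 3751
['scene'] [598.7  -3.3  35.9] 0.067 org [-101.8   11.9   33. ]
['side'] [ 6.035e+02 -2.000e-01  3.620e+01] 0.151 org [-96.8  14.7  33.3]
['scene', 'side'] [601.1  -2.3  36.4] 0.225 org [-99.4  12.7  33.5]
face clearance to collar 24.0
t 10.95 pos [437.8 221.4  18.5] rot [179.6   0.3 126.2] q [ 26.  23. 116.  -0.  41. -10.] F [ 0.9 -0.1  0.5]
[-299.0, -105.0, 1.0] -0.07
```

View pics/i_scene.png

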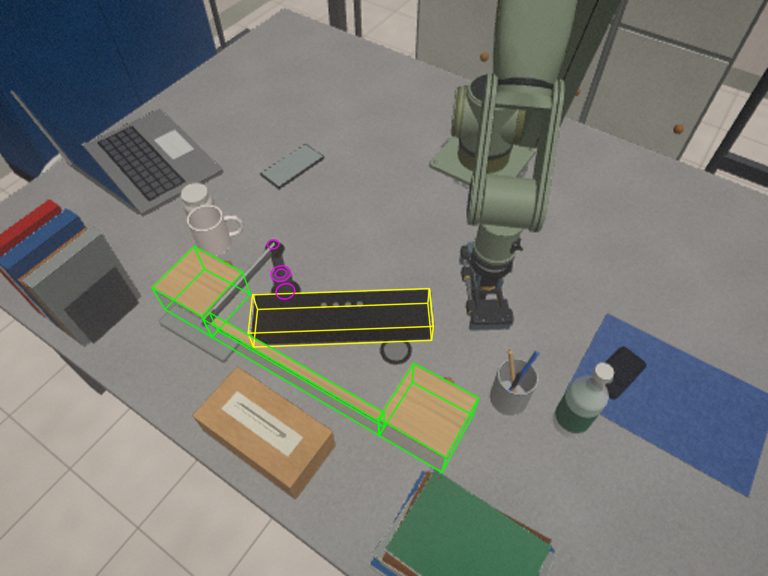

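View pics/i_side.png

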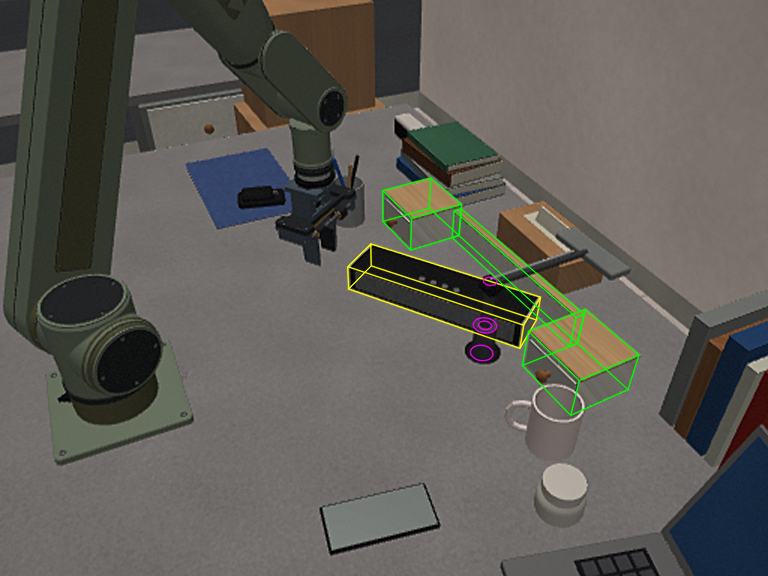

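Call:
apply_moves --plan '[{"jaw":1,"delta_pos":[10,-50,0],"spin":0},{"jaw":1,"delta_pos":[-10,-95,0],"spin":0},{"jaw":1,"delta_pos":[-60,-95,0],"spin":0},{"jaw":1,"delta_pos":[-115,-95,0],"spin":0},{"jaw":1,"delta_pos":[-146,-90,0],"spin":0},{"jaw":1,"delta_pos":[-146,-72,0],"spin":0},{"jaw":1,"delta_pos":[-146,-60,0],"spin":0},{"jaw":1,"delta_pos":[-146,-50,0],"spin":0.03}]'

```text
time_s: 11.95
ee_pos: [481.3, 74.3, 18.6]
ee_rot: [179.9, 0.2, 124.5]
force: [-6.8, -5.0, 7.9]
gripper_width: 0.8
```

```bash
python3 look.py j 600 0 36;python3 - <<'E'
from pl import *
print(env.state()["gripper_width"])
rows([(530,-82,18,130)])
# plan: rotate about COR own y=-95
b0=np.radians(36.1);C=np.array([600.5,-2.3]);cor=C+-95*np.array([-np.sin(b0),np.cos(b0)])
tg=[]
for a in range(36,14,-3):
    r=np.radians(a);n=np.array([np.cos(r),np.sin(r)]);y=np.array([-np.sin(r),np.cos(r)])
    q=cor+y*(95+128)-n*58.5; tg.append((*q,18,a+90))
print(np.round(tg)); rows(tg)
E
```

```text
scene 0.81 3757
side 0.68 3191
['scene'] [ 6.02e+02 -4.00e-01  3.39e+01] 0.115 org [-98.4  14.6  31. ]
['side'] [605.4   0.9  34.3] 0.275 org [-95.   15.7  31.4]
['scene', 'side'] [603.4   0.7  34. ] 0.397 org [-96.9  15.6  31.1]
face clearance to collar 22.3
0.6746066766744672
t 12.25 pos [483.1  74.6  18.7] rot [179.6   0.2 124.5] q [  7.  23. 116.  -0.  41. -27.] F [-0.5 -1.   0.2]
[-156.0, -50.0, 1.0] -0.1
[[478.  67.  18. 126.]
 [486.  76.  18. 123.]
 [494.  85.  18. 120.]
 [503.  93.  18. 117.]
 [512. 101.  18. 114.]
 [522. 108.  18. 111.]
 [532. 115.  18. 108.]
 [542. 121.  18. 105.]]
t 12.25 pos [483.1  74.6  18.7] rot [179.6   0.2 124.5] q [  7.  23. 116.  -0.  41. -27.] F [-0.5 -1.   0.2]
[-3.0, -8.0, 1.0] -0.03
[-0.0, 3.0, 1.0] 0.03
[2.0, 15.0, 1.0] 0.08
[4.0, 27.0, 1.0] 0.13
[5.0, 39.0, 1.0] 0.18
[6.0, 51.0, 1.0] 0.24
[6.0, 63.0, 1.0] 0.29
[5.0, 75.0, 1.0] 0.34
```

Call:
apply_moves --plan '[{"jaw":1,"delta_pos":[0,7,0],"spin":0.03},{"jaw":1,"delta_pos":[0,14,0],"spin":0.06},{"jaw":1,"delta_pos":[0,21,0],"spin":0.1},{"jaw":1,"delta_pos":[0,28,0],"spin":0.13},{"jaw":1,"delta_pos":[0,35,0],"spin":0.16},{"jaw":1,"delta_pos":[-1,42,0],"spin":0.19},{"jaw":1,"delta_pos":[-1,48,0],"spin":0.22},{"jaw":1,"delta_pos":[-1,48,0],"spin":0.22}]'

```text
time_s: 13.25
ee_pos: [524.8, 101.3, 19.3]
ee_rot: [179.4, 0.2, 111.9]
force: [0.1, -0.0, 0.0]
gripper_width: 0.3
```

```bash
python3 look.py k 615 8 22;python3 - <<'E'
from pl import *
rows([(530,-82,18,130)])
E
```

```text
scene 0.71 3753
side 0.56 3182
['scene'] [625.6   4.7  22.5] 0.132 org [-74.6  18.5  19.6]
['side'] [628.9   5.6  22.2] 0.246 org [-71.2  19.3  19.3]
['scene', 'side'] [628.9   5.2  22.3] 0.382 org [-71.3  18.8  19.4]
face clearance to collar 19.7
t 13.55 pos [523.6 100.9  19.3] rot [179.5   0.2 111.9] q [ 10.  26. 110.  -0.  43. -12.] F [-0.5 -0.5 -1. ]
[-172.0, -62.0, 1.0] -0.32
```

View pics/k_scene.png

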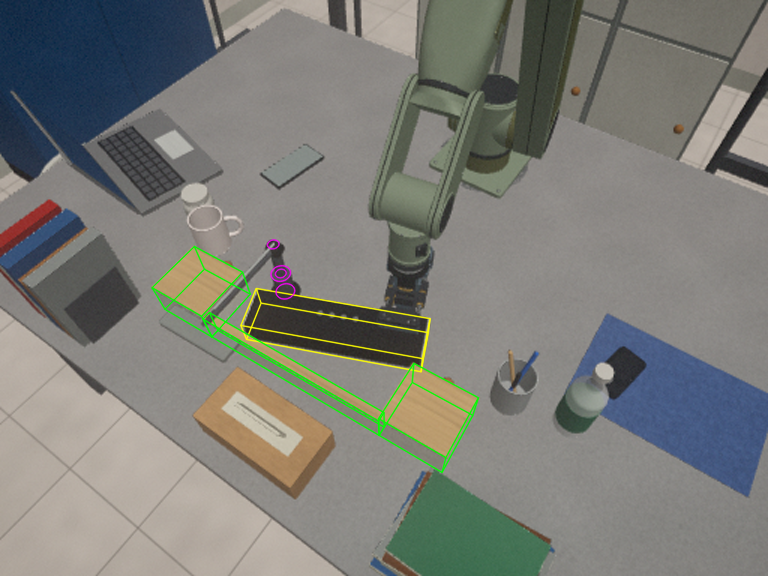

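View pics/k_side.png

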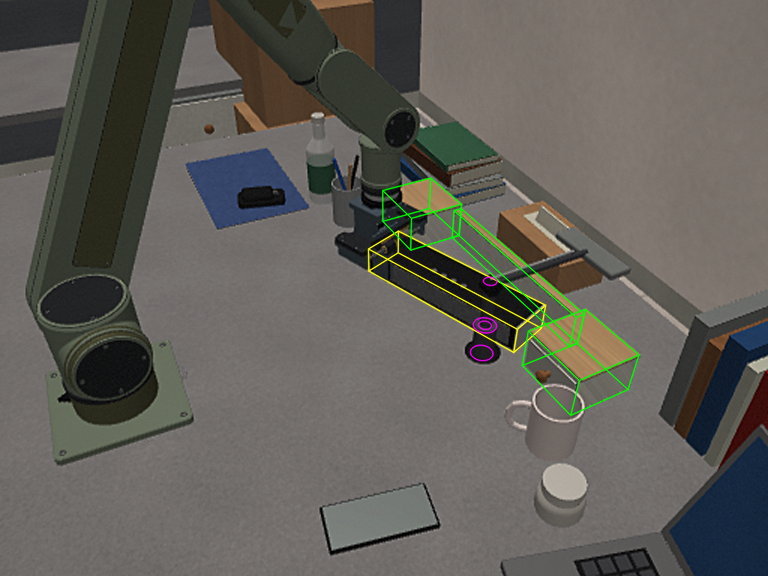

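Call:
apply_moves --plan '[{"jaw":1,"delta_pos":[0,-40,0],"spin":0},{"jaw":0.6,"delta_pos":[50,-45,0],"spin":0},{"jaw":0.45,"delta_pos":[94,-30,0],"spin":0},{"jaw":0.45,"delta_pos":[96,20,0],"spin":0},{"jaw":0.45,"delta_pos":[95,53,0],"spin":0},{"jaw":0.45,"delta_pos":[85,53,0],"spin":0},{"jaw":0.45,"delta_pos":[72,53,0],"spin":0},{"jaw":0.45,"delta_pos":[62,53,0],"spin":0}]'

```text
time_s: 14.55
ee_pos: [548.4, 177.4, 19.3]
ee_rot: [179.6, 0.1, 111.8]
force: [-0.8, 3.0, -2.4]
gripper_width: 50.1
```

```bash
python3 look.py l 627 3 22;python3 - <<'E'
from pl import *
print(env.state()["gripper_width"])
rows([(530,-82,18,130)])
E
```

```text
[] [627.   3.  22.] 0.0 org [-73.2  16.7  19.1]
face clearance to collar 16.3
50.42727508016152
t 14.85 pos [549.6 178.   19.8] rot [179.5   0.2 111.9] q [ 17.  29. 104.  -0.  47.  -5.] F [ 0.4 -0.1  0.4]
[-234.0, -115.0, 2.0] -0.32
```

View pics/l_scene.png

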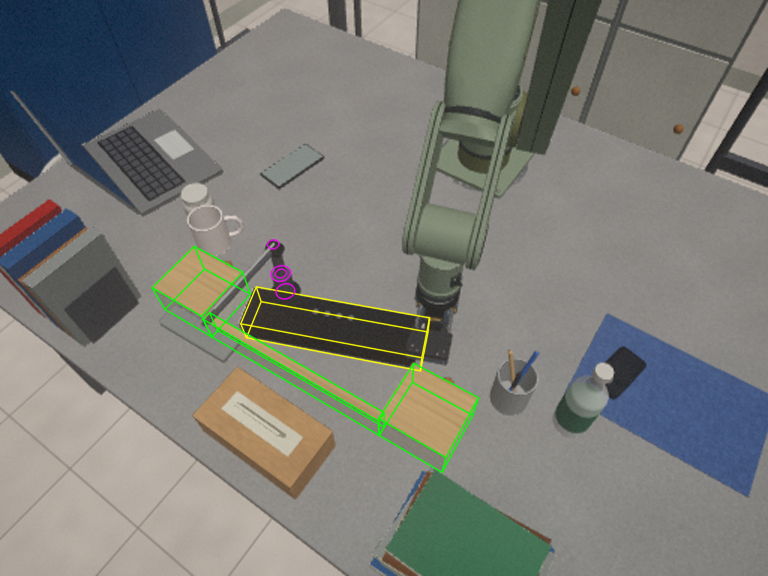

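View pics/l_side.png

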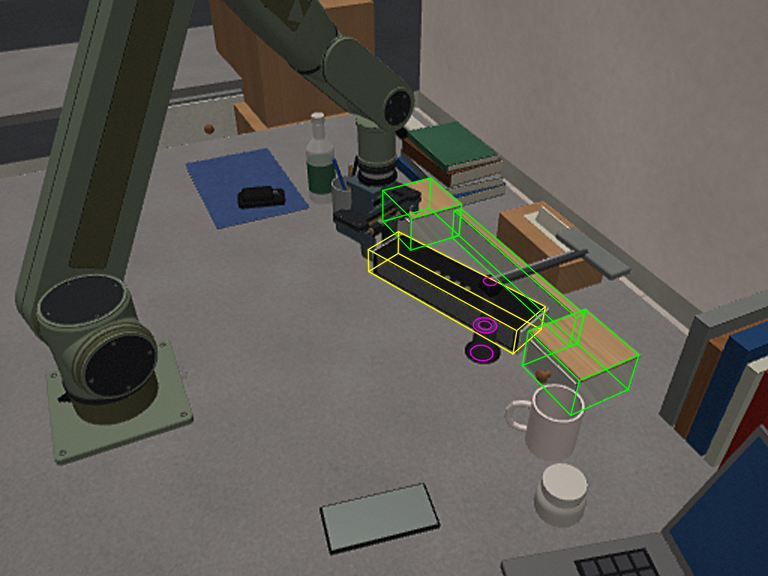

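Call:
apply_moves --plan '[{"jaw":0.45,"delta_pos":[-5,0,0],"spin":0},{"jaw":0.45,"delta_pos":[-10,0,0],"spin":0},{"jaw":0.45,"delta_pos":[-16,0,0],"spin":0},{"jaw":0.45,"delta_pos":[-16,0,0],"spin":0},{"jaw":0.45,"delta_pos":[5,0,0],"spin":0},{"jaw":0.45,"delta_pos":[28,-10,0],"spin":0},{"jaw":0.6,"delta_pos":[35,-60,0],"spin":0},{"jaw":1,"delta_pos":[20,-100,0],"spin":0}]'

```text
time_s: 15.85
ee_pos: [447.1, 160.0, 18.7]
ee_rot: [179.6, 0.2, 112.1]
force: [0.7, 0.1, -0.3]
gripper_width: 32.8
```

```bash
python3 look.py m 635 -15 22;python3 - <<'E'
from pl import *
print(env.state()["gripper_width"])
rows([(530,-82,18,130)])
E
```

```text
scene 0.89 4002
side 0.73 3329
['scene'] [632.2 -18.6  21.9] 0.066 org [-69.1  -5.1  19. ]
['side'] [636.4 -12.5  21.4] 0.226 org [-64.6   0.8  18.5]
['scene', 'side'] [632.8 -16.5  21.3] 0.299 org [-68.4  -3.1  18.4]
face clearance to collar 12.8
9.225030698857386
t 16.15 pos [451.  160.2  19.3] rot [179.4   0.2 111.9] q [ 18.  22. 117.  -0.  40.  -3.] F [1.  0.4 0.4]
[-254.0, -17.0, 2.0] -0.32
```

View pics/m_scene.png

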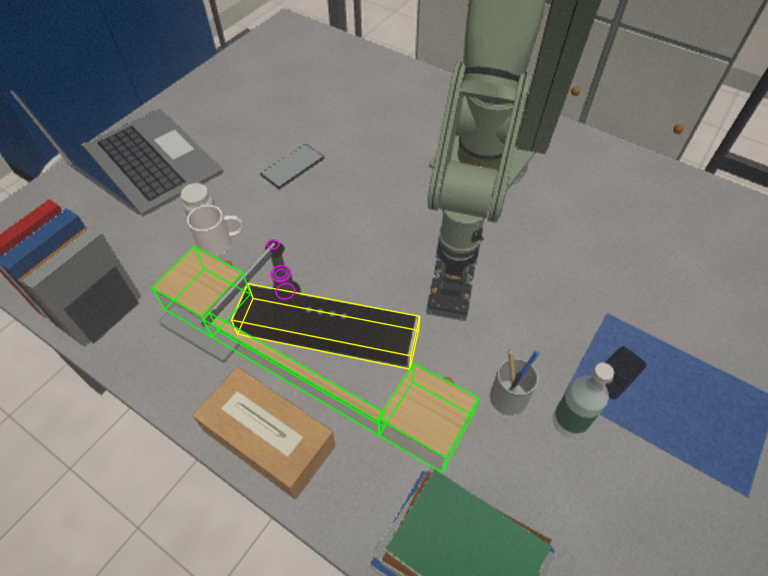

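View pics/m_side.png

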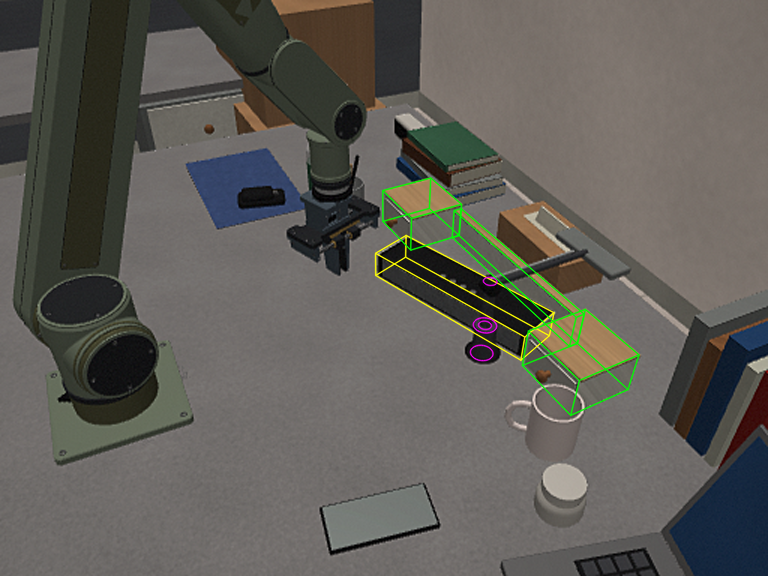

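Call:
apply_moves --plan '[{"jaw":1,"delta_pos":[-50,0,0],"spin":0},{"jaw":1,"delta_pos":[-105,5,0],"spin":0},{"jaw":1,"delta_pos":[-150,20,0],"spin":0},{"jaw":1,"delta_pos":[-157,33,0],"spin":0},{"jaw":1,"delta_pos":[-157,43,0],"spin":0},{"jaw":1,"delta_pos":[-157,52,0],"spin":0.02},{"jaw":1,"delta_pos":[-157,61,0],"spin":0.05},{"jaw":1,"delta_pos":[-157,70,0],"spin":0.08}]'

```text
time_s: 17.15
ee_pos: [570.7, 42.2, 20.2]
ee_rot: [179.8, 0.0, 107.4]
force: [-6.5, -0.7, 3.9]
gripper_width: 0.5
```

```bash
python3 look.py n 640 -12 16;python3 - <<'E'
from pl import *
print(env.state()["gripper_width"])
rows([(530,-82,18,130)])
E
```

```text
scene 0.79 3623
side 0.55 2369
['scene'] [647.2 -15.   16.6] 0.163 org [-54.   -2.3  13.7]
['side'] [653.4  -9.1  16.1] 0.434 org [-47.5   3.3  13.2]
['scene', 'side'] [648.4 -14.8  17.5] 0.604 org [-52.8  -2.1  14.6]
face clearance to collar 20.3
0.6565588294639125
t 17.45 pos [573.3  41.6  20.3] rot [1.795e+02 1.000e-01 1.074e+02] q [  3.  29. 104.   0.  46. -14.] F [-3.1  2.2 -0.4]
[-105.0, -78.0, 2.0] -0.39
```

View pics/n_scene.png

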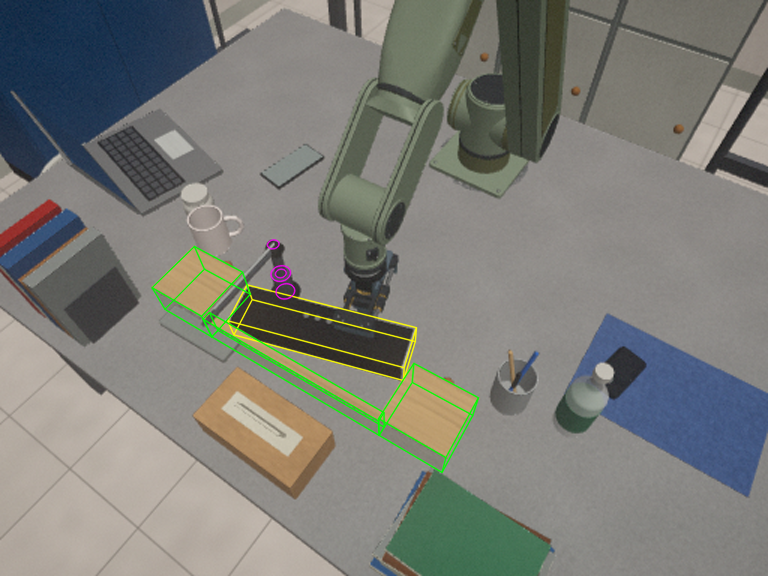

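View pics/n_side.png

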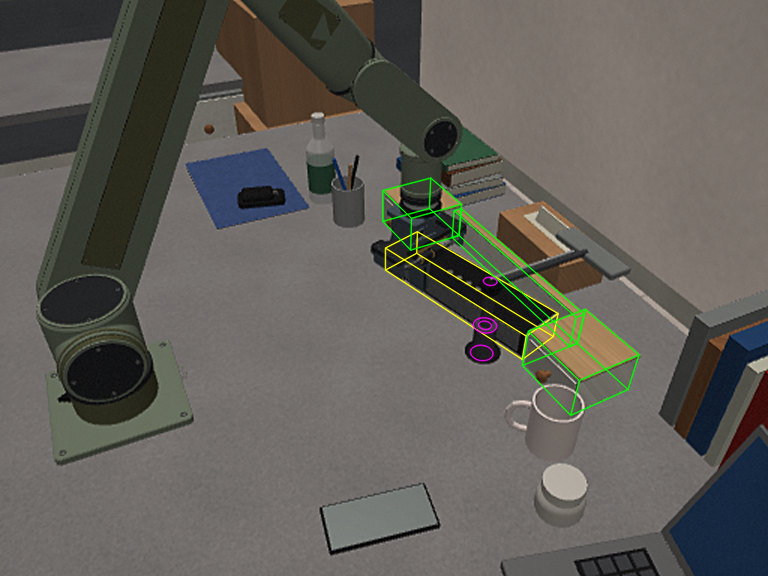

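Call:
apply_moves --plan '[{"jaw":1,"delta_pos":[0,5,1],"spin":0.02},{"jaw":1,"delta_pos":[0,11,1],"spin":0.04},{"jaw":1,"delta_pos":[-1,17,1],"spin":0.06},{"jaw":1,"delta_pos":[-2,23,1],"spin":0.09},{"jaw":1,"delta_pos":[-3,29,1],"spin":0.12},{"jaw":1,"delta_pos":[-4,35,1],"spin":0.15},{"jaw":1,"delta_pos":[-5,41,1],"spin":0.18},{"jaw":1,"delta_pos":[-5,41,1],"spin":0.18}]'

```text
time_s: 18.45
ee_pos: [614.2, 49.3, 19.5]
ee_rot: [179.4, 0.0, 97.1]
force: [-2.1, 0.7, -0.7]
gripper_width: 0.2
```

```bash
python3 look.py o 675 -12 6;python3 - <<'E'
from pl import *
print(env.state()["gripper_width"])
rows([(530,-82,18,130)])
E
```

```text
scene 0.9 3462
side 0.74 2185
['scene'] [678.  -17.6   5.7] 0.205 org [-23.3  -6.4   2.8]
['side'] [682.9   2.4   8.9] 0.449 org [-17.5  13.3   6. ]
['scene', 'side'] [683.5 -15.9   8.5] 0.674 org [-17.8  -5.    5.6]
face clearance to collar 34.9
0.49020614225512854
t 18.75 pos [614.2  49.   19.8] rot [179.4   0.   97.1] q [ 3. 32. 99.  0. 49. -4.] F [-1.7  0.1 -0.3]
[-120.0, -100.0, 1.0] -0.57
```

View pics/o_scene.png

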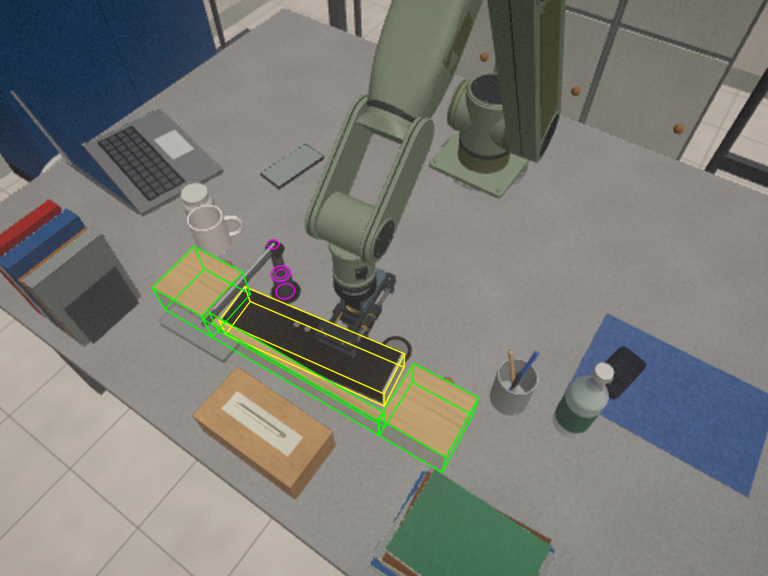

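View pics/o_side.png

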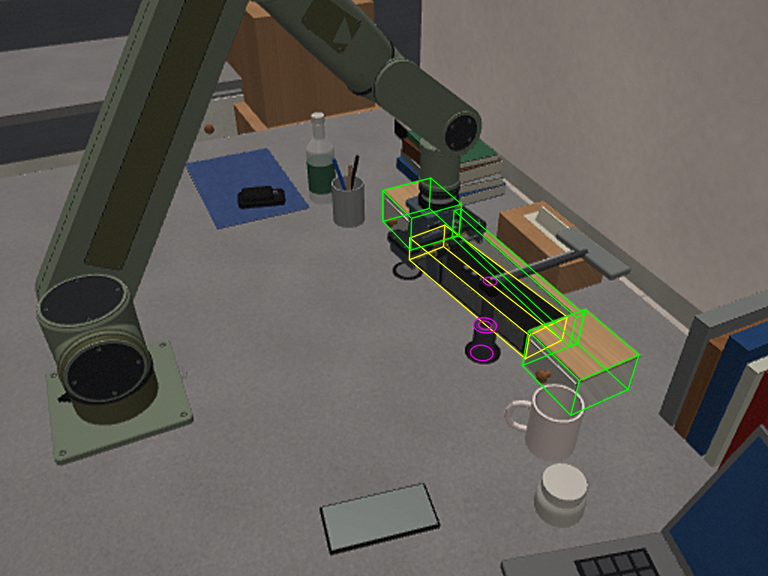

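Call:
apply_moves --plan '[{"jaw":1,"delta_pos":[0,4,1],"spin":0.02},{"jaw":1,"delta_pos":[0,8,1],"spin":0.04},{"jaw":1,"delta_pos":[-1,12,1],"spin":0.06},{"jaw":1,"delta_pos":[-1,15,1],"spin":0.07},{"jaw":1,"delta_pos":[-1,18,1],"spin":0.07},{"jaw":1,"delta_pos":[-1,20,1],"spin":0.07},{"jaw":1,"delta_pos":[-1,22,1],"spin":0.07},{"jaw":1,"delta_pos":[-1,22,1],"spin":0.07}]'

```text
time_s: 19.75
ee_pos: [634.6, 51.0, 19.2]
ee_rot: [179.6, -0.0, 93.1]
force: [-4.8, 1.0, 3.7]
gripper_width: 0.2
```

```bash
python3 look.py p 695 -12 3;python3 - <<'E'
from pl import *
rows([(530,-82,18,130)])
E
```

```text
scene 0.74 2930
side 0.96 2338
['scene'] [688.1 -21.1   3.2] 0.323 org [-13.4 -10.4   0.3]
['side'] [698.7   2.8   3.6] 0.399 org [-1.7 12.9  0.7]
['scene', 'side'] [697.9 -19.5   3.5] 0.748 org [-3.6 -9.3  0.6]
face clearance to collar 37.7
t 20.05 pos [634.7  51.   19.2] rot [179.6  -0.   93.1] q [ 4. 33. 95.  0. 51.  0.] F [-4.7  1.5  2.3]
[-127.0, -112.0, 0.0] -0.64
```

View pics/p_scene.png

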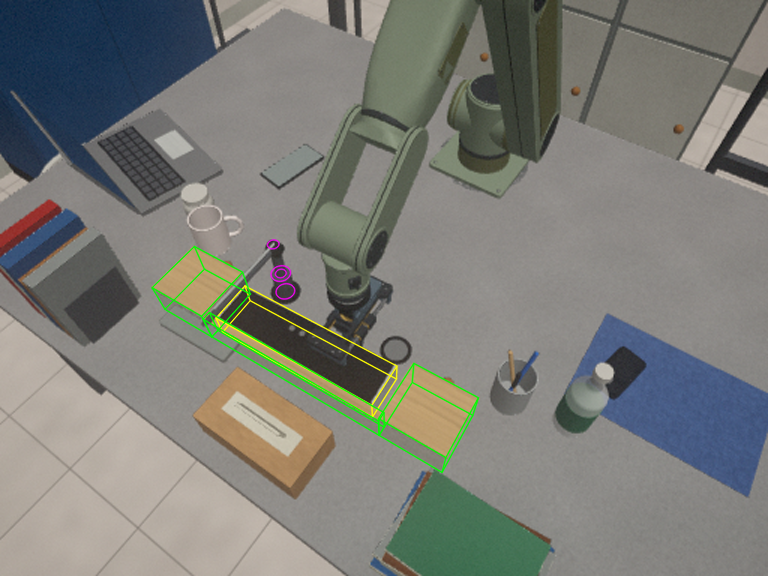

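Call:
apply_moves --plan '[{"jaw":1,"delta_pos":[0,1,0],"spin":0},{"jaw":1,"delta_pos":[0,2,0],"spin":0},{"jaw":1,"delta_pos":[0,3,0],"spin":0},{"jaw":1,"delta_pos":[0,4,0],"spin":0},{"jaw":1,"delta_pos":[0,4,0],"spin":0},{"jaw":1,"delta_pos":[0,5,0],"spin":0},{"jaw":1,"delta_pos":[0,5,0],"spin":0},{"jaw":1,"delta_pos":[0,5,0],"spin":0}]'

```text
time_s: 21.05
ee_pos: [638.4, 51.4, 19.2]
ee_rot: [179.7, -0.1, 93.0]
force: [-5.9, 1.8, 2.7]
gripper_width: 0.4
```

Call:
apply_moves --plan '[{"jaw":1,"delta_pos":[0,2,0],"spin":0},{"jaw":1,"delta_pos":[0,3,0],"spin":0},{"jaw":1,"delta_pos":[0,4,0],"spin":0},{"jaw":1,"delta_pos":[0,5,0],"spin":0},{"jaw":1,"delta_pos":[0,5,0],"spin":0},{"jaw":1,"delta_pos":[0,6,0],"spin":0},{"jaw":1,"delta_pos":[0,6,0],"spin":0},{"jaw":1,"delta_pos":[0,6,0],"spin":0}]'

```text
time_s: 22.05
ee_pos: [640.2, 51.8, 19.3]
ee_rot: [-179.8, -0.1, 93.0]
force: [-12.2, 1.5, 7.3]
gripper_width: 0.3
```

Call:
apply_moves --plan '[{"jaw":1,"delta_pos":[0,2,0],"spin":0},{"jaw":1,"delta_pos":[0,4,0],"spin":0},{"jaw":1,"delta_pos":[0,4,0],"spin":0},{"jaw":1,"delta_pos":[0,-10,0],"spin":0},{"jaw":1,"delta_pos":[0,-60,0],"spin":0},{"jaw":1,"delta_pos":[0,-120,0],"spin":0},{"jaw":1,"delta_pos":[0,-170,-30],"spin":0},{"jaw":1,"delta_pos":[0,-220,-60],"spin":0}]'

```text
time_s: 23.05
ee_pos: [420.2, 39.9, 80.9]
ee_rot: [-179.9, -0.1, 93.0]
force: [-0.2, -1.1, 0.8]
gripper_width: 0.5
```

```bash
python3 - <<'E'
from ov import *
O=np.array([701,-10,2.9])
ov("q",[*T(O,np.array([[0,0,0.]]))[0][:2],2.9],O,None)
for k in ("scene","side"):
    im=cams.grab_frame(k)[:,:,::-1]
    cr=im[150:320,90:330] if k=="scene" else im[110:285,220:440]
    cv2.imwrite(f"pics/q2_{k}.png",cv2.resize(cr,None,fx=3.3,fy=3.3,interpolation=cv2.INTER_CUBIC))
E
```

```text
(no output)
```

View pics/q2_scene.png

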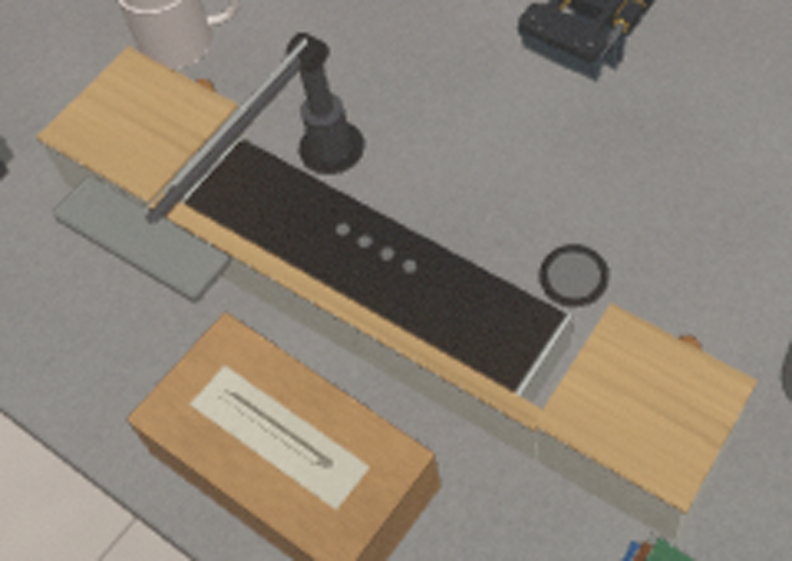

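View pics/q2_side.png

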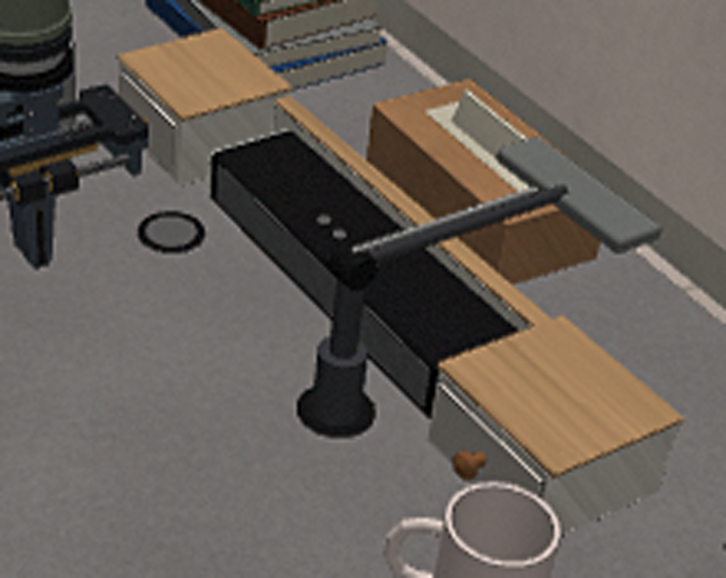

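View pics/q_side.png

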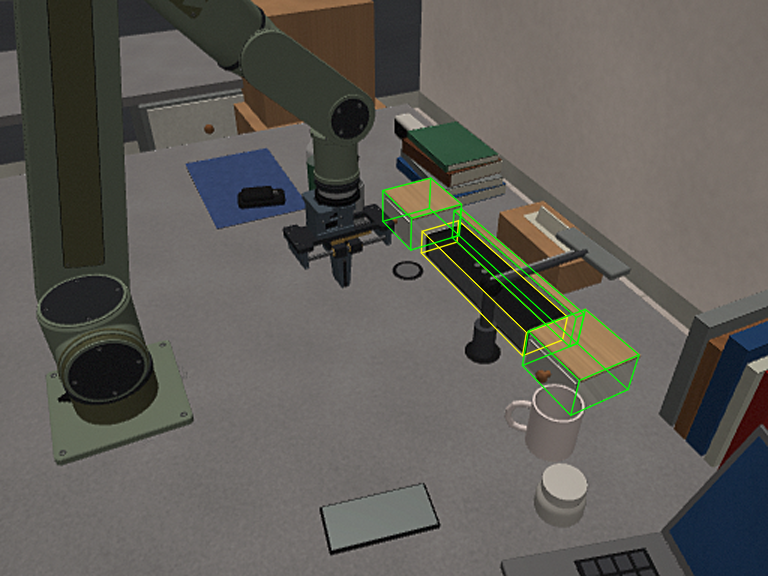

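```bash
python3 - <<'E'
from pl import *
rows([(560,-63,80,93),(600,-63,20,93),(630,-63,19,93),(640,-63,19,93)])
E
```

```text
t 23.25 pos [422.1  40.   81.4] rot [ 1.799e+02 -1.000e-01  9.300e+01] q [  4.  13. 119.   0.  47.   1.] F [ 0.7 -0.3 -0. ]
[-110.0, 132.0, 1.0] 0.0
[-112.0, 172.0, 61.0] 0.0
[-114.0, 202.0, 62.0] 0.0
[-114.0, 212.0, 62.0] 0.0
```

Call:
apply_moves --plan '[{"jaw":1,"delta_pos":[-40,40,1],"spin":0},{"jaw":1,"delta_pos":[-80,85,1],"spin":0},{"jaw":1,"delta_pos":[-110,130,10],"spin":0},{"jaw":1,"delta_pos":[-112,160,50],"spin":0},{"jaw":1,"delta_pos":[-114,180,62],"spin":0},{"jaw":1,"delta_pos":[-114,195,62],"spin":0},{"jaw":1,"delta_pos":[-114,206,62],"spin":0},{"jaw":1,"delta_pos":[-114,212,62],"spin":0}]'

```text
time_s: 24.25
ee_pos: [641.0, -62.7, 18.8]
ee_rot: [179.9, -0.1, 93.0]
force: [-0.4, 0.3, 0.3]
gripper_width: 0.4
```

Call:
apply_moves --plan '[{"jaw":1,"delta_pos":[0,2,0],"spin":0},{"jaw":1,"delta_pos":[0,4,0],"spin":0},{"jaw":1,"delta_pos":[0,5,0],"spin":0},{"jaw":1,"delta_pos":[0,6,0],"spin":0},{"jaw":1,"delta_pos":[0,7,0],"spin":0},{"jaw":1,"delta_pos":[0,8,0],"spin":0},{"jaw":1,"delta_pos":[0,8,0],"spin":0},{"jaw":1,"delta_pos":[0,8,0],"spin":0}]'

```text
time_s: 25.25
ee_pos: [646.1, -62.3, 19.0]
ee_rot: [-179.8, -0.1, 93.0]
force: [-7.4, -1.4, 6.0]
gripper_width: 0.5
```

Call:
apply_moves --plan '[{"jaw":1,"delta_pos":[0,2,0],"spin":0},{"jaw":1,"delta_pos":[0,3,0],"spin":0},{"jaw":1,"delta_pos":[0,4,0],"spin":0},{"jaw":1,"delta_pos":[0,5,0],"spin":0},{"jaw":1,"delta_pos":[0,5,0],"spin":0},{"jaw":1,"delta_pos":[0,6,0],"spin":0},{"jaw":1,"delta_pos":[0,6,0],"spin":0},{"jaw":1,"delta_pos":[0,6,0],"spin":0}]'

```text
time_s: 26.25
ee_pos: [645.8, -62.3, 19.2]
ee_rot: [-179.0, -0.1, 93.0]
force: [-15.1, -1.2, 11.0]
gripper_width: 0.5
```

Call:
apply_moves --plan '[{"jaw":1,"delta_pos":[0,-20,0],"spin":0},{"jaw":1,"delta_pos":[20,-45,0],"spin":0},{"jaw":1,"delta_pos":[75,-45,0],"spin":0},{"jaw":1,"delta_pos":[130,-45,0],"spin":0},{"jaw":1,"delta_pos":[180,-42,0],"spin":0},{"jaw":1,"delta_pos":[180,-20,0],"spin":0},{"jaw":1,"delta_pos":[180,-10,0],"spin":0},{"jaw":1,"delta_pos":[180,-6,0],"spin":0}]'

```text
time_s: 27.25
ee_pos: [630.7, 116.6, 19.5]
ee_rot: [-179.0, -0.1, 93.0]
force: [-0.8, -0.1, -0.8]
gripper_width: 0.1
```

```bash
python3 - <<'E'
from pl import *
rows([(636,117,19,93)])
E
```

```text
t 27.25 pos [630.7 116.6  19.5] rot [-1.79e+02 -1.00e-01  9.30e+01] q [ 9. 34. 94.  0. 53.  6.] F [-0.8 -0.1 -0.8]
[0.0, 5.0, 0.0] -0.0
```

Call:
apply_moves --plan '[{"jaw":1,"delta_pos":[0,2,0],"spin":0},{"jaw":1,"delta_pos":[0,4,0],"spin":0},{"jaw":1,"delta_pos":[0,5,0],"spin":0},{"jaw":1,"delta_pos":[0,6,0],"spin":0},{"jaw":1,"delta_pos":[0,7,0],"spin":0},{"jaw":1,"delta_pos":[0,8,0],"spin":0},{"jaw":1,"delta_pos":[0,9,0],"spin":0},{"jaw":1,"delta_pos":[0,9,0],"spin":0}]'

```text
time_s: 28.25
ee_pos: [636.1, 116.7, 19.4]
ee_rot: [-178.6, -0.1, 93.0]
force: [-9.8, -1.4, 7.5]
gripper_width: 0.7
```

Call:
apply_moves --plan '[{"jaw":1,"delta_pos":[0,0,0],"spin":0},{"jaw":1,"delta_pos":[0,-30,0],"spin":0},{"jaw":1,"delta_pos":[0,-85,0],"spin":0},{"jaw":1,"delta_pos":[0,-140,-20],"spin":0},{"jaw":1,"delta_pos":[0,-195,-45],"spin":0},{"jaw":1,"delta_pos":[0,-240,-85],"spin":0},{"jaw":1,"delta_pos":[0,-240,-135],"spin":0},{"jaw":1,"delta_pos":[0,-240,-180],"spin":0}]'

```text
time_s: 29.25
ee_pos: [401.3, 104.3, 207.6]
ee_rot: [-178.8, -0.1, 93.0]
force: [1.9, 1.1, -0.5]
gripper_width: 0.5
```

```bash
python3 - <<'E'
from h import *
O=np.array([701,-10,2.9])
np.set_printoptions(precision=1,suppress=True)
for k in ("scene","side"):
    im=cams.grab_frame(k)[:,:,::-1]
    c=cams.calibration(k)
    for z,col in((0,(0,255,0)),):pass
    cr=im[150:320,90:330] if k=="scene" else im[110:285,220:440]
    cv2.imwrite(f"pics/r2_{k}.png",cv2.resize(cr,None,fx=3.3,fy=3.3,interpolation=cv2.INTER_CUBIC))
    cv2.imwrite(f"pics/r_{k}.png",im)
# org-frame coords of measured top points in crop (scene)
E
```

```text
(no output)
```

View pics/r2_scene.png

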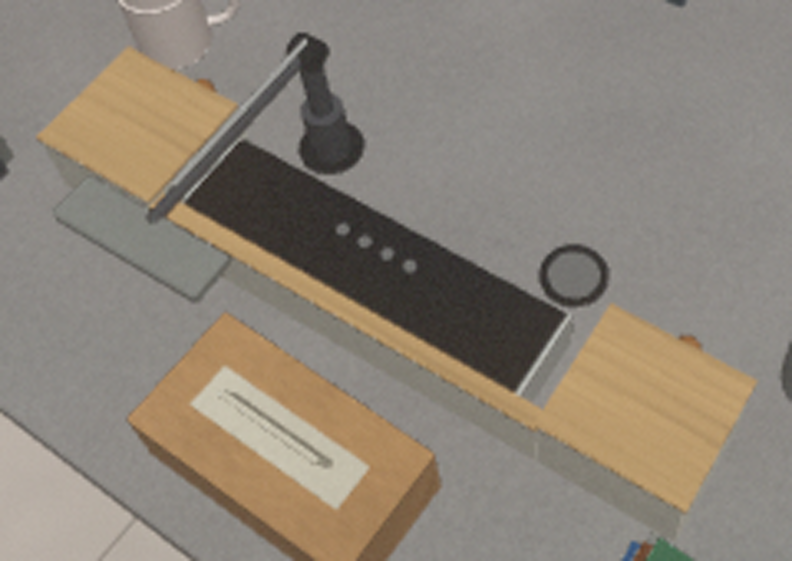

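View pics/r2_side.png

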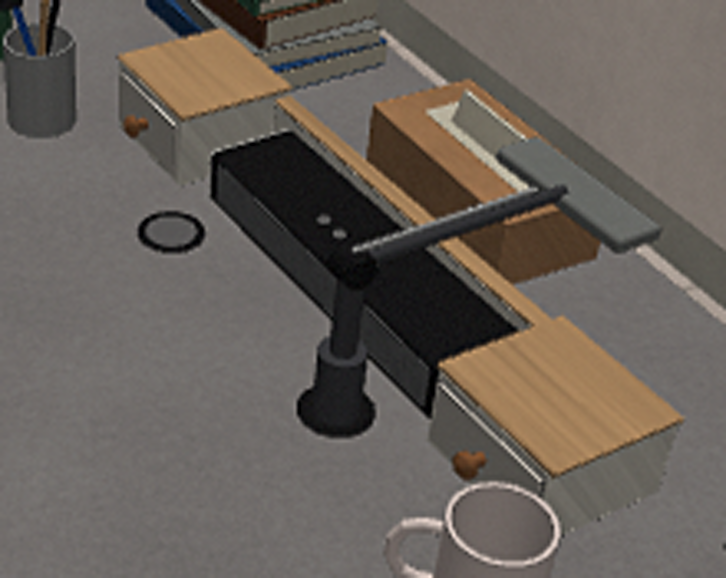

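View pics/r_scene.png

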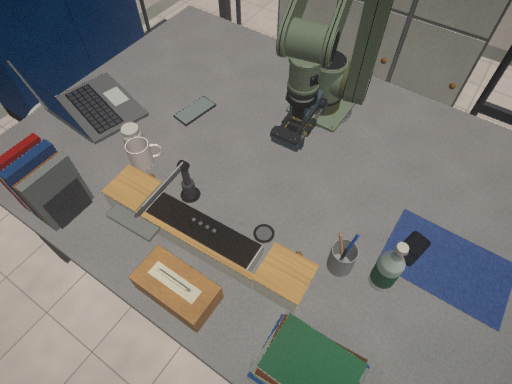

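```bash
python3 - <<'E'
from h import *
np.set_printoptions(precision=1,suppress=True)
c=cams.calibration("scene");s=cams.calibration("side")
def org(P):
    a=np.radians(2.9);d=P[:,:2]-[701,-10]; return d@np.array([[np.cos(a),-np.sin(a)],[np.sin(a),np.cos(a)]])
f=lambda p,u0,v0:[[u0+(x+.5)/3.3-.5,v0+(y+.5)/3.3-.5] for x,y in p]
print("scene: front-left top, front-right top",org(ray(c,f([(571,315),(243,140)],90,150),55)))
print("drawer tops inner front left,right",org(ray(c,f([(613,305),(238,102)],90,150),80)))
print("side: FL,FR",org(ray(s,f([(212,154),(434,363)],220,110),55)), org(ray(s,f([(183,120),(440,364)],220,110),80)))
E
```

```text
scene: front-left top, front-right top [[ -44.5  168.5]
 [ -42.1 -184.5]]
drawer tops inner front left,right [[ -59.3  199.8]
 [ -62.3 -200.4]]
side: FL,FR [[ -44.3  164.1]
 [ -39.7 -175.2]] [[ -59.3  194.5]
 [ -56.5 -199.8]]
```

```bash
python3 -c "
from workcell import env
print(env.job_done(), env.state()['time_s'])"
```

```text
the job is handed in; nothing more can be done
the job is handed in; nothing more can be done
```

The soundbar is back in its bay, square and pushed fully back against the low panel. I handed the job in at about 29.4 s of the 72 s allowed.

**How it went:** I pushed the lamp-side (−y) end until the bar stood about 33° to the bay. Then I slid it lengthwise behind the pole and swung the +y end in, nudging the end once midway. Only the fingertips touched the bar, about 19 mm above the desk, and I never lifted or gripped it.

**Last checks:**
- **Fully back:** pressing the front face at three points stopped firmly at 10–15 N, within about 1 mm of where the fully seated bar should be.
- **Square:** two of those points put the bar at about 3.1°, against 2.9° for the organiser.
- **Pictures:** these agree, with the front edge 40 to 44 mm in front of the bay origin (45 mm when home). The lamp, mug, pen cup and other things look unmoved, and the arm is well clear.

**What isn't perfect:**
- **Off-centre:** the bar sits about 10 mm towards the lamp side. The gap is about 30 mm on the left and 15 mm on the right. I left it because the right-hand gap is too narrow for a finger.
- **Vision near the end:** once the drawer units hid part of the bar, the automatic pose fits were off by up to 2 cm and disagreed between cameras. I relied on the touch readings and on corners picked by eye. I did not re-measure the other objects after the job.

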